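Fit the missing cell in the preamplifier's battery bay

ROBOT

A 7-joint arm with a two-finger parallel gripper is mounted at the origin on the work surface. World frame = base frame: x ahead of the robot, y to its left, z up, the work surface at z = 0. Lengths are in mm, angles in rad, forces in N, time in s.
With the tool pointing down it reaches from about 400 to 850 mm from the base axis. Payload 10.4 kg.
Tool frame: the origin (TCP) lies midway between the tips of the shut fingers; the grasp point (between the pads) lies 19 mm behind it; z points along the fingers, y is the direction in which the jaws open and shut (so a half turn about z gives the same grasp; the last joint's range is limited). The gripper opens to 85 mm and grips with 20 to 120 N. Pads are 22 mm wide; open, the fingers measure 114 mm over their backs; the gripper's body (76 mm by 85 mm) begins 54 mm behind the grasp point. The pads swing forward as they close: fully open they stand 13 mm farther back than shut.
Start: joints at [1.078, 0.332, -0.065, 1.46, 0.022, 1.35, -0.088], TCP at [282.966, -557.298, 231.338] pointing down, gripper open.
Joint ranges: [-2.6, 2.6], [-0.5, 2.12], [-1.47, 1.34], [0.16, 2.42], [-1.27, 4.41], [0.06, 2.06], [-2.6, 2.6]. Speed limits (rad/s): [2.22, 2.22, 2.79, 2.79, 3.14, 3.14, 3.14].

INTERFACE

Orientations are given as a 3x3 rotation matrix whose columns are the frame's x, y, z axes.
In Python, from cell import * gives the robot as it stands.
- The arm moves only by the tool move_arm, never from a script. Its argument "rows" is a list that holds one entry, the list of rows, each a list of 7 numbers: the shift along the tool's x, y, z each as a share of 200 mm, from -1 to 1, then the turn, a rotation vector about the tool's x, y, z each as a share of pi/4 rad, from -1 to 1, then the opening, from 0 (shut) to 1 (fully open). A call has 1 to 12 rows; each row is the pose to reach, as a shift and turn from the pose commanded when the call began, along the tool's axes at that moment; what a row does not reach only later rows make up. A row lasts 1/10 s, in which the tool goes at most 50 mm and 8.59 degrees, less where a joint would pass 70% of its speed; a pose out of reach is approached as far as the arm can. A call with a number of a shift or a turn outside -1 to 1 is refused whole. A call with a gripper value outside its range is refused whole. The fingers move at their own pace and stop on an object; the grip force is fixed at half the most. Time passes only in rows, so rows that repeat a pose let the fingers close. It gives the time, the measured TCP pose, the force and the opening at its end, in the units of the state.
- sense(): the state, without advancing time (a new reading comes with each control period).
- read_camera(name): name is "scene" or "top" or "wrist"; returns the picture (420x560x3 uint8, red, green, blue); there is no depth.
- camera_params(name): a dict with "fx", "fy", "cx", "cy" (pixels), "R" (3x3) and "t" (3): a world point X has camera coordinates R X + t; the wrist camera has in their place "tool_from_camera" (4x4, takes a point from camera to tool coordinates, whose origin is the TCP and whose axes are the flange's). Camera axes: x right, y down, z forward; pixel columns grow to the right and rows downward; lengths in mm; the calibration is good to about 2 mm. A picture is of the moment at which its call begins: read the wrist's pose just before it. camera_params takes no time and is no camera call.
- finish_job(): hands the job in, once; it reports no verdict.
The state is a dict: "time_s": time; "qpos": joint angles; "joint_vel": joint speeds; "effort": joint torques, N m; "tool_pos": TCP position; "orientation": TCP orientation; "force": force on the tool from outside, world axes, zero at the start; "torque": the same for the moment, N m; "grip_width": finger opening in mm.
Only numpy, scipy, OpenCV 4.12 (cv2) and the standard library are available. Lean on these libraries where they do the work, as an engineer would, in place of code of your own. Each camera call takes 0.05 s, during which the arm holds its last target. There are 200 camera calls.

TASK

The preamplifier lies open and one of its two battery bays is empty. Take the fat cell from the cell tray, push its flat end against the spring of the empty bay, tip the button end down behind the contact plate so that the cell lies fully home and level like its neighbour, and let go. Feel your way: the preamplifier with its holder, spring and board must never take more than about 25 N in all, and the other cells and the things on the table stay where they are.

Things in the scene. Friction and masses are not known exactly. Their poses are not given: they have to be found in the camera images.
- cell_mid (a point): Centre of the fat dark-grey round cell to be fitted, lying in one of the three slots of the tray, 26 mm across, 65 mm long without its button, 95 g. x axis: along the cell towards its button end; z is up at the start. The flat end is 32.5 mm from here along -x, the button (8 mm across, 2 mm high) ends at 34.5 mm along +x.
- cell_button (a point): Tip of the fat cell's button (its positive end), on its axis.
- preamp: Preamplifier with its cover off: aluminium chassis fixed on the table, 230 (x) by 220 (y) mm, side and back rims 26 and 32 mm high, front panel (at -x) 50 mm high. Origin under its centre, x from front panel to back, z up. Its cell holder (grey base, black bays) has two bays along x, 64 mm apart in y, centred 30 mm behind the middle in x: the one at y = 12 mm is empty, the one at y = 76 mm is loaded. Circuit board 42 to 104 mm to the -y side, up to 32 mm high.
- tray: Black tray fixed on the table, 100 (x) by 208 (y) by 14 mm, origin under its centre, with three slots along x, 64 mm apart, in which the three cells lie on two ribs, their axes level. The fat cell's axis is 24 mm above the table, the tray's floor 5 mm.
- bay (a point): Nominal centre of the fat cell when home in the empty bay, 41 mm above the table; x to the contact plate, z up. The holder is screwed down through long slots: the real bay (walls, spring and plate together) may sit up to 16 mm either way along x from here, but not sideways. The squeezed cell can hang a little high until it is pressed down home.
- spring_rest (a point): Nominal tip of the free spring (same slot play as the bay), a steel dome 8 mm across at the height of the bay's axis, 26.5 mm along -x from bay. Pushed towards -x it takes 1 N per mm, 6 N where the cell sits home (6 mm), and is solid at 8.5 mm (8.5 N): beyond that force shoots up. The wall behind it, 45 mm from the middle of the bay, rises to 8 mm over the axis.
- plate (a point): Nominal middle of the brass contact plate (same slot play), 34.5 mm along +x from bay, on a wall that rises 6 mm above the bay's axis and is 24 mm wide. The bay's floor, a saddle 16 mm wide, is 13 mm below the axis; beside it there is room for fingers down to 25 mm below the axis. Four corner ears 29 mm apart across, 24 to 32 mm along x each way from the middle, end 1 mm below the axis.
- slim_mid (a point): Centre of the slim cell (18 by 65 mm) in another slot of the tray; leave it there.
- small_mid (a point): Centre of the small cell (14 by 48 mm) in another slot of the tray; leave it there.
- driver: Screwdriver, 170 mm long, lying beyond the work; leave it.
- dish: Steel screw dish, 64 mm across, 14 mm high, beyond the work; leave it.
- lens: Lens on a post, 50 by 50 by 114 mm high, beyond the work; leave it.
- objcan: Black objective can, 45 mm across, 62 mm high, beyond the work; leave it.
Not all that is in view belongs to the job. What is shaped like the part that bears cell_mid but green or red is not meant.

How it is judged (in metres and radians):
At the end, for the whole second after the job is handed in: the fat cell lies in the empty bay, button end at the contact plate: its centre within 2.5 mm of 41 mm above the preamplifier's underside, within 3.5 mm sideways and within 18.5 mm lengthwise of the bay's nominal centre, level within 0.05 rad, released and at rest (z of cell_mid in the frame of bay between -0.0025 and 0.0025 m and y of cell_mid in the frame of bay between -0.0035 and 0.0035 m and x of cell_mid in the frame of bay between -0.0185 and 0.0185 m and x of cell_button in the frame of bay above 0.01 m and angle between cell_mid's own x axis and vertical between 1.5208 and 1.6208 rad and linear speed of cell below 0.01 m/s and angular speed of cell below 0.1 rad/s); the robot touches nothing.
It fails at once if the preamplifier (chassis, holder, spring or board) takes over 25 N, all contacts on it added up (contact force between preamp and anything else above 25 N).
It fails at once if the slim or the small cell is shifted by more than 25 mm (distance of any of slim_mid, small_mid from where it was at the start of the episode above 0.025 m).
It fails at once if the screwdriver, dish, lens or objective can is shifted by more than 25 mm (distance of any of driver, dish, lens, objcan from where it was at the start of the episode above 0.025 m).
It also fails if it takes over 64 s, if anything falls off the work surface, if the arm or the gripper's body presses on something with over 40 N, if the wrist force passes 120 N, or if a joint passes its speed limit or range.

## Working session

There is one attempt and no reset: what is moved stays moved. The work goes in short steps, Python scripts to look and compute and a tool call to move; the robot and the scene stay as the last step left them, time stands still between calls to the robot, and variables do not carry over. Pictures are saved under pics/ and viewed, about 8 in all and at most 12, crops included, and the job is handed in when it is done.

Besides the shell and the picture viewer there is one more tool, called after "Request:" by a JSON object that holds its "api" and its "payload". move_arm: Moves the arm, as the interface text tells. Its arguments: {"type":"object","properties":{"rows":{"type":"array"}},"required":["rows"]}

```bash
mkdir -p pics; ls
python3 - <<'E'
from cell import *
import cv2,numpy as np
s=sense();print(s)
for n in("scene","top"):
    im=read_camera(n);cv2.imwrite(f"pics/{n}0.png",im[:,:,::-1]);p=camera_params(n);print(n,{k:np.round(np.array(v),4).tolist() for k,v in p.items()})
print(camera_params("wrist"))
E
```

```text
pics
{'time_s': 0.0, 'qpos': array([ 1.07838615,  0.33287575, -0.06470148,  1.46096287,  0.02162368,
        1.34988605, -0.08850144]), 'joint_vel': array([-4.04856488e-04, -5.52986227e-04,  9.08650178e-05, -1.45326067e-03,
        5.50221327e-04, -7.52591694e-05, -2.31454981e-04]), 'effort': array([-1.04821986e-03, -6.25448084e+01,  4.88241808e-02, -3.91602802e+01,
        1.61720632e-02,  9.88381886e-03, -2.48782294e-05]), 'tool_pos': array([ 282.76465187, -556.95049025,  230.50322603]), 'orientation': array([[ 8.91642160e-01,  4.52740243e-01, -7.28502478e-04],
       [ 4.52740821e-01, -8.91641306e-01,  1.23714168e-03],
       [-8.94590758e-05, -1.43291049e-03, -9.99998969e-01]]), 'force': array([-0.54005654, -0.15192314,  0.687802  ]), 'torque': array([-0.02800115,  0.03212027, -0.03040942]), 'grip_width': 85.54496839886218}
scene {'fx': 451.9701, 'fy': 451.9701, 'cx': 277.6339, 'cy': 209.3128, 'R': [[0.7051, 0.7091, -0.0067], [0.4046, -0.41, -0.8174], [-0.5824, 0.5736, -0.576]], 't': [-414.9555, -178.6761, 1288.566]}
top {'fx': 454.3318, 'fy': 454.3318, 'cx': 276.9005, 'cy': 200.7283, 'R': [[-0.0517, -0.9987, 0.0009], [-0.9758, 0.0503, -0.2126], [0.2123, -0.0119, -0.9771]], 't': [32.4132, 587.4959, 790.8178]}
{'fx': 338.031143162643, 'fy': 338.031143162643, 'cx': 280.9677301724822, 'cy': 211.03422940865693, 'tool_from_camera': array([[-4.32069873e-05, -9.59644154e-01, -2.81217168e-01,
         7.21036567e+01],
       [ 9.99999693e-01,  1.78540106e-04, -7.62904858e-04,
        -7.97836144e-01],
       [ 7.82325730e-04, -2.81217114e-01,  9.59643852e-01,
        -1.41429263e+02],
       [ 0.00000000e+00,  0.00000000e+00,  0.00000000e+00,
         1.00000000e+00]])}
```

View pics/top0.png

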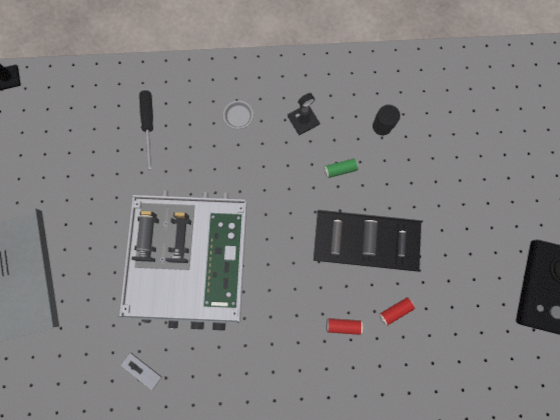

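View pics/scene0.png

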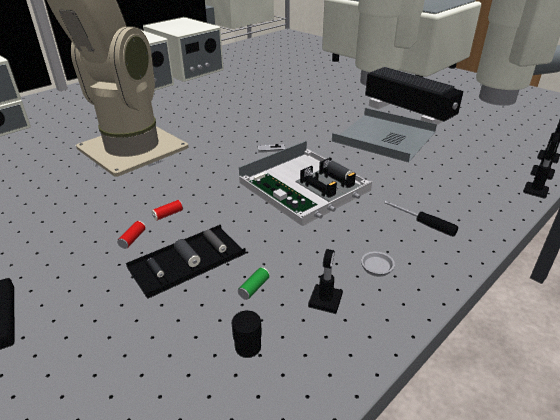

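The top view shows the preamp at (185,258), its back towards image top, with the empty bay at (180,237). The tray is at (368,240), with the fat cell in its middle slot at (370,238). The scene view agrees. I'll zoom in on both.

```bash
cat > h.py <<'E'
from cell import *
import cv2,numpy as np
from scipy.spatial.transform import Rotation as Ro
def cam(n,s=None):
    p=camera_params(n);K=np.array([[p['fx'],0,p['cx']],[0,p['fy'],p['cy']],[0,0,1.]])
    if n=='wrist':
        T=np.array(p['tool_from_camera']);O=np.array(s['orientation'])
        Rw=O@T[:3,:3];C=O@T[:3,3]+np.array(s['tool_pos'])
    else:
        Rw=np.array(p['R']).T;C=-Rw@np.array(p['t'])
    return K,Rw,C
def ray(uv,z,c):
    K,Rw,C=c;d=Rw@np.linalg.inv(K)@np.array([uv[0],uv[1],1.]);return C+d*(z-C[2])/d[2]
def proj(X,c):
    K,Rw,C=c;q=K@(Rw.T@(np.array(X)-C));return q[:2]/q[2]
E
python3 - <<'E'
from h import *
im=cv2.imread('pics/top0.png')
a=cv2.resize(im[190:330,115:255],(400,400),interpolation=cv2.INTER_CUBIC)
b=cv2.resize(im[170:310,300:440],(400,400),interpolation=cv2.INTER_CUBIC)
cv2.imwrite('pics/crop1.png',np.hstack([a,b]))
c=cam('top')
for n,uv,z in [('fat',(370,238),24),('bay',(180,237),41),('tray',(368,240),14),('driver',(147,130),10),('green',(341,168),13)]: print(n,ray(uv,z,c).round(1))
E
```

```text
fat [ 514.  -174.4   24. ]
bay [532.4 188.9  41. ]
tray [ 511.5 -172.3   14. ]
driver [763.3 262.1  10. ]
green [ 660.3 -131.7   13. ]
```

View pics/crop1.png

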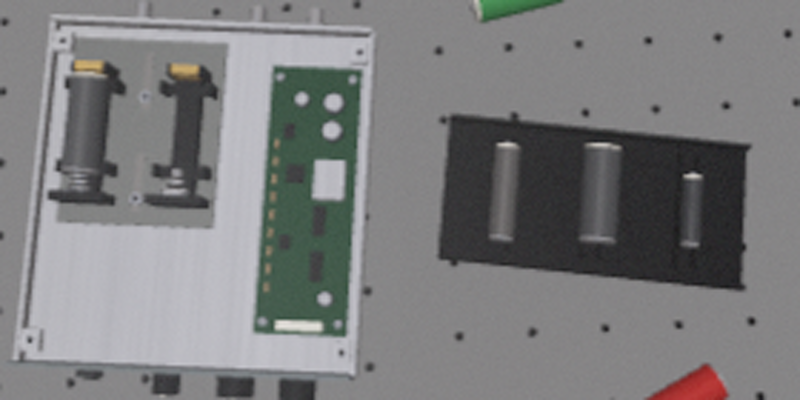

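```bash
cat >> h.py <<'E'
def Rz(a): return Ro.from_euler('z',a).as_matrix()
def pose(yaw,tilt=0):
    # tool x at world yaw, pointing down; tilt lifts tool +x side
    return Rz(yaw)@np.diag([1,-1,-1.])@Ro.from_rotvec([0,tilt,0]).as_matrix()
def go(P,R,O=None):
    s=sense();O=np.array(s['orientation'])
    d=O.T@(np.array(P)-s['tool_pos'])/200;r=Ro.from_matrix(O.T@R).as_rotvec()/(np.pi/4)
    print('t',round(s['time_s'],2),'pos',s['tool_pos'].round(1),'F',s['force'].round(2),'w',round(s['grip_width'],1));print('shift',d.round(4),'turn',r.round(4))
E
python3 - <<'E'
from h import *
c=cam('top')
f=lambda x,y,ox,oy:(ox+x/2.857,oy+y/2.857)
bl=ray(f(52,16,115,190),32,c);br=ray(f(374,30,115,190),32,c)
print('back',bl.round(1),br.round(1))
fl=ray(f(12,360,115,190),50,c);fr=ray(f(355,375,115,190),50,c);print('front',fl.round(1),fr.round(1))
print('cell ends',ray(f(602-400,145,300,170),35,c),ray(f(597-400,240,300,170),35,c))
t=[ray(f(x-400,y,300,170),14,c)[:2] for x,y in[(450,115),(748,147),(743,288),(440,258)]];print('tray',np.mean(t,0),np.array(t).round(1))
go([530,-174,200],pose(-.03))
print(pose(0,.3))
E
```

```text
back [619.9 281.6  32. ] [598.7  62.   32. ]
front [392.8 297.8  50. ] [372.4  81.3  50. ]
cell ends [ 545.81177113 -176.5801367    35.        ] [ 482.33452626 -167.16380384   35.        ]
tray [ 510.66919403 -172.62679269] [[ 575.6  -77.9]
 [ 542.6 -281.7]
 [ 446.9 -266.8]
 [ 477.5  -64.1]]
t 0.1 pos [ 282.8 -557.   230.6] F [0.18 0.08 0.43] w 85.6
shift [ 1.969  -1.1476  0.1544] turn [-1.600e-03  5.000e-04  6.364e-01]
[[ 0.95533649  0.          0.29552021]
 [ 0.         -1.          0.        ]
 [ 0.29552021  0.         -0.95533649]]
```

Request:
{"api": "move_arm", "payload": {"rows": [[[1,-0.58,0.08,0,0,0.4,1],[1,-0.58,0.08,0,0,0.4,1],[1,-0.58,0.08,0,0,0.4,1],[1,-0.58,0.08,0,0,0.4,1],[1,-0.58,0.08,0,0,0.4,1],[1,-0.58,0.08,0,0,0.4,1]]]}}

```text
time_s: 0.7
tool_pos: [412.1, -357.9, 214.9]
orientation: [[0.987, 0.163, 0.001], [0.163, -0.987, 0.002], [0.001, -0.002, -1.0]]
force: [0.6, -1.2, 0.1]
grip_width: 85.5
```

Run:
```python
from h import *
go([530,-174,200],pose(-.15))
```

```text
t 0.7 pos [ 412.1 -357.9  214.9] F [ 0.56 -1.2   0.13] w 85.5
shift [ 0.7314 -0.8106  0.0768] turn [-0.0027 -0.0007  0.3999]
```

Request:
{"api": "move_arm", "payload": {"rows": [[[0.73,-0.81,0.077,-0.003,0,0.4,0.6],[0.73,-0.81,0.077,-0.003,0,0.4,0.6],[0.73,-0.81,0.077,-0.003,0,0.4,0.6],[0.73,-0.81,0.077,-0.003,0,0.4,0.6],[0.73,-0.81,0.077,-0.003,0,0.4,0.6],[0.73,-0.81,0.077,-0.003,0,0.4,0.6],[0.73,-0.81,0.077,-0.003,0,0.4,0.6]]]}}

```text
time_s: 1.4
tool_pos: [527.7, -181.1, 199.5]
orientation: [[0.988, -0.157, -0.001], [-0.157, -0.988, -0.003], [-0.0, 0.003, -1.0]]
force: [-0.6, -0.3, -0.2]
grip_width: 51.4
```

Run:
```python
from h import *
s=sense();im=read_camera('wrist');cv2.imwrite('pics/w1.png',im[:,:,::-1])
np.save('w1.npy',np.hstack([s['orientation'],s['tool_pos'][:,None]]))
print(s['tool_pos'],s['grip_width'],s['time_s'])
```

```text
[ 527.65365426 -181.07144717  199.52171172] 51.40402673249995 1.4
```

View pics/w1.png

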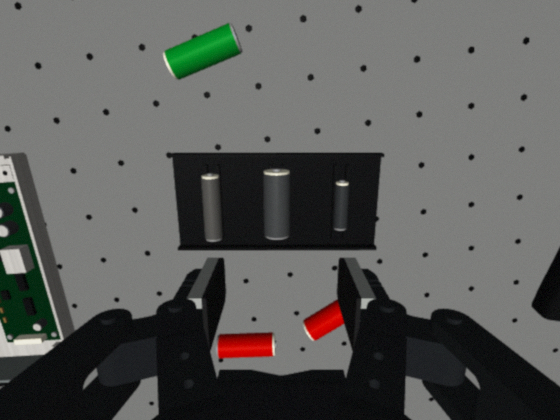

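The wrist view shows the tray at about (277,200), with the fat cell spanning (277,171) to (277,238). I'll zoom in to see which end has the button.

Run:
```python
from h import *
im=cv2.imread('pics/w1.png')
cv2.imwrite('pics/c2.png',cv2.resize(im[155:255,245:310],(520,800)[:2] if 0 else (390,600),interpolation=cv2.INTER_CUBIC))
M=np.load('w1.npy');c=cam('wrist',dict(orientation=M[:,:3],tool_pos=M[:,3]))
for uv in [(277,172),(277,239),(264,205),(289.5,205)]: print(uv,ray(uv,30,c).round(1),ray(uv,24,c).round(1))
for uv in [(174,154),(383,154),(377,248),(180,248)]: print('tray',ray(uv,14,c).round(1))
```

```text
(277, 172) [ 546.  -179.5   30. ] [ 545.  -179.2   24. ]
(277, 239) [ 480.5 -168.8   30. ] [ 478.2 -168.4   24. ]
(264, 205) [ 516.6 -162.1   30. ] [ 515.1 -161.6   24. ]
(289.5, 205) [ 512.8 -186.1   30. ] [ 511.1 -186.    24. ]
tray [576.1 -84.   14. ]
tray [ 544.5 -282.2   14. ]
tray [ 448.1 -268.9   14. ]
tray [480.5 -66.3  14. ]
```

View pics/c2.png

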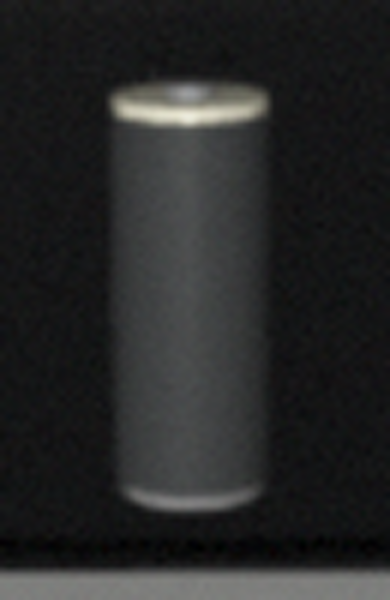

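The button faces tool +x (world +x), so no half turn is needed. The cell's centre is about (514,-174) with yaw about -0.158. The tray centre and the cell's length agree with this.

Run:
```python
from h import *
go([514,-174,9],pose(-.158))
```

```text
t 1.45 pos [ 527.3 -182.1  199.7] F [-0.23 -0.73  0.09] w 51.3
shift [-0.0718 -0.0322  0.9532] turn [ 0.0038  0.0004 -0.0024]
```

Request:
{"api": "move_arm", "payload": {"rows": [[[-0.07,-0.03,0.7,0.004,0,0,0.6],[-0.07,-0.03,0.7,0.004,0,0,0.6],[-0.07,-0.03,0.7,0.004,0,0,0.6],[-0.07,-0.03,0.7,0.004,0,0,0.6],[-0.07,-0.03,0.7,0.004,0,0,0.6],[-0.07,-0.03,0.7,0.004,0,0,0.6]]]}}

```text
time_s: 2.05
tool_pos: [516.7, -174.2, 62.6]
orientation: [[0.987, -0.159, 0.004], [-0.159, -0.987, -0.001], [0.004, 0.0, -1.0]]
force: [0.2, -0.3, -0.0]
grip_width: 51.5
```

Run:
```python
from h import *
go([514,-174,9],pose(-.158))
```

```text
t 2.05 pos [ 516.7 -174.2   62.6] F [ 0.16 -0.26 -0.02] w 51.5
shift [-0.0146  0.0013  0.2681] turn [ 0.0001 -0.0055 -0.0022]
```

Request:
{"api": "move_arm", "payload": {"rows": [[[-0.013,0,0.15,0,-0.005,0,0.55],[-0.013,0,0.24,0,-0.005,0,0.5],[-0.013,0,0.265,0,-0.005,0,0.5],[-0.013,0,0.265,0,-0.005,0,0.5],[-0.013,0,0.265,0,-0.005,0,0.5]]]}}

```text
time_s: 2.55
tool_pos: [513.8, -172.9, 8.7]
orientation: [[0.987, -0.158, -0.001], [-0.158, -0.987, 0.0], [-0.001, -0.0, -1.0]]
force: [0.3, -0.3, 0.2]
grip_width: 42.5
```

Run:
```python
from h import *
go([514,-174,9],pose(-.158))
```

```text
t 2.55 pos [ 513.8 -172.9    8.7] F [ 0.32 -0.32  0.2 ] w 42.5
shift [ 0.0019  0.0054 -0.0015] turn [-0.0004  0.0011 -0.0008]
```

Request:
{"api": "move_arm", "payload": {"rows": [[[0,0.005,0,0,0,0,0],[0,0.005,0,0,0,0,0],[0,0.005,0,0,0,0,0],[0,0.005,0,0,0,0,0],[0,0.005,0,0,0,0,0],[0,0.005,0,0,0,0,0]]]}}

```text
time_s: 3.15
tool_pos: [513.3, -174.6, 8.5]
orientation: [[0.987, -0.159, -0.001], [-0.159, -0.987, -0.0], [-0.001, 0.001, -1.0]]
force: [-1.4, -1.6, 6.8]
grip_width: 24.2
```

Request:
{"api": "move_arm", "payload": {"rows": [[[0,0,-0.15,0,0,0,0],[0,0,-0.4,0,0,0,0],[0,0,-0.65,0,0,0,0],[0,0,-0.9,0,0,0,0],[0,0,-0.9,0,0,0,0],[0,0,-0.9,0,0,0,0]]]}}

```text
time_s: 3.75
tool_pos: [513.6, -173.9, 188.5]
orientation: [[0.987, -0.158, -0.0], [-0.158, -0.987, 0.0], [-0.0, 0.0, -1.0]]
force: [-0.9, 0.0, -1.1]
grip_width: 24.3
```

Run:
```python
from h import *
go([545,190,190],pose(-.09))
```

```text
t 3.75 pos [ 513.6 -173.9  188.5] F [-0.86  0.03 -1.09] w 24.3
shift [-0.1323 -1.8216 -0.0077] turn [ 0.      0.0005 -0.0874]
```

Request:
{"api": "move_arm", "payload": {"rows": [[[-0.25,-0.95,0,0,0,-0.08,0],[-0.25,-0.95,0,0,0,-0.08,0],[-0.25,-0.95,0,0,0,-0.08,0],[-0.25,-0.95,0,0,0,-0.08,0],[-0.25,-0.95,0,0,0,-0.08,0],[-0.25,-0.95,0,0,0,-0.08,0]]]}}

```text
time_s: 4.35
tool_pos: [492.7, 22.7, 186.0]
orientation: [[0.996, -0.093, -0.005], [-0.093, -0.996, 0.001], [-0.006, -0.001, -1.0]]
force: [-0.7, -0.7, -0.7]
grip_width: 24.3
```

Run:
```python
from h import *
go([470,190,180],pose(-.09))
```

```text
t 4.35 pos [492.7  22.7 186. ] F [-0.75 -0.66 -0.72] w 24.3
shift [-0.1905 -0.8225  0.0314] turn [-0.0008  0.0071 -0.0039]
```

Request:
{"api": "move_arm", "payload": {"rows": [[[-0.18,-0.81,0.03,0,0.005,0,0],[-0.18,-0.81,0.03,0,0.005,0,0],[-0.18,-0.81,0.03,0,0.005,0,0],[-0.18,-0.81,0.03,0,0.005,0,0],[-0.18,-0.81,0.03,0,0.005,0,0],[-0.18,-0.81,0.03,0,0.005,0,0],[-0.18,-0.81,0.03,0,0.005,0,0]]]}}

```text
time_s: 5.05
tool_pos: [473.8, 184.2, 181.0]
orientation: [[0.995, -0.099, -0.0], [-0.099, -0.995, 0.0], [-0.0, 0.0, -1.0]]
force: [0.1, -0.6, -2.4]
grip_width: 24.2
```

Run:
```python
from h import *
s=sense();im=read_camera('wrist');cv2.imwrite('pics/w2.png',im[:,:,::-1])
np.save('w2.npy',np.hstack([s['orientation'],s['tool_pos'][:,None]]))
print(s['tool_pos'],s['grip_width'],s['time_s'])
```

```text
[473.76908318 184.20217135 180.97196794] 24.176622345190914 5.05
```

View pics/w2.png

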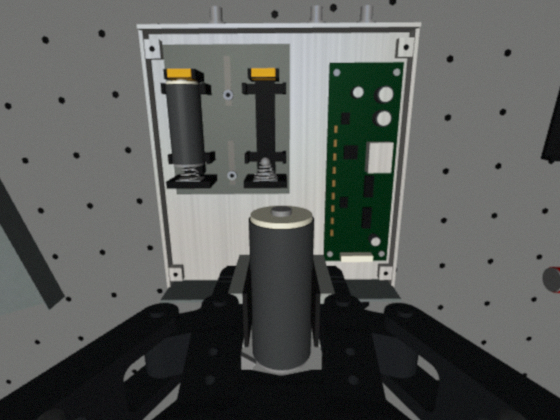

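The view shows the empty bay with its plate at (263,73), its spring at (265,170) and its rear wall at row 181. The held cell is straight, with its button at (282,210). A crop will give more exact points.

Run:
```python
from h import *
im=cv2.imread('pics/w2.png')
cv2.imwrite('pics/c3.png',cv2.resize(im[50:200,150:310],(640,600),interpolation=cv2.INTER_CUBIC))
M=np.load('w2.npy');c=cam('wrist',dict(orientation=M[:,:3],tool_pos=M[:,3]))
hsv=cv2.cvtColor(im,cv2.COLOR_BGR2HSV)
m=cv2.inRange(hsv,(8,150,120),(35,255,255));n,l,st,ce=cv2.connectedComponentsWithStats(m)
for i in range(1,n):
    if st[i,4]>30: print(st[i],ce[i],'z47',ray(ce[i],47,c).round(1))
# preamp corners z32 back, floor
for uv,z in [((140,25),32),((419,25),32),((163,292),26),((398,287),26)]: print(uv,ray(uv,z,c).round(1))
# held cell predicted
O=M[:,:3];p=M[:,3]
for d in (15,19):
  mid=p-O[:,2]*d
  print(d,[proj(mid+O@np.array(v),c).round(1) for v in ([34.5,0,0],[32.5,13,0],[32.5,-13,0],[32.5,0,-13],[-32.5,0,-13],[-32.5,13,0],[-32.5,-13,0])])
```

```text
[167  69  24   9 213] [178.45070423  72.94366197] z47 [580.9 252.9  47. ]
[251  68  25   9 216] [262.87962963  72.10185185] z47 [575.2 189.1  47. ]
(140, 25) [619.8 280.2  32. ]
(419, 25) [598.4  66.2  32. ]
(163, 292) [387.3 310.6  26. ]
(398, 287) [370.2  80.7  26. ]
15 [array([283.6, 211. ]), array([316.8, 215.9]), array([250.3, 215.9]), array([283.8, 226.8]), array([283.4, 377.2]), array([312.4, 355.3]), array([254.1, 355.2])]
19 [array([283.6, 214. ]), array([317.8, 219. ]), array([249.4, 219. ]), array([283.8, 230.6]), array([283.5, 384.8]), array([313.2, 361.7]), array([253.4, 361.6])]
```

View pics/c3.png

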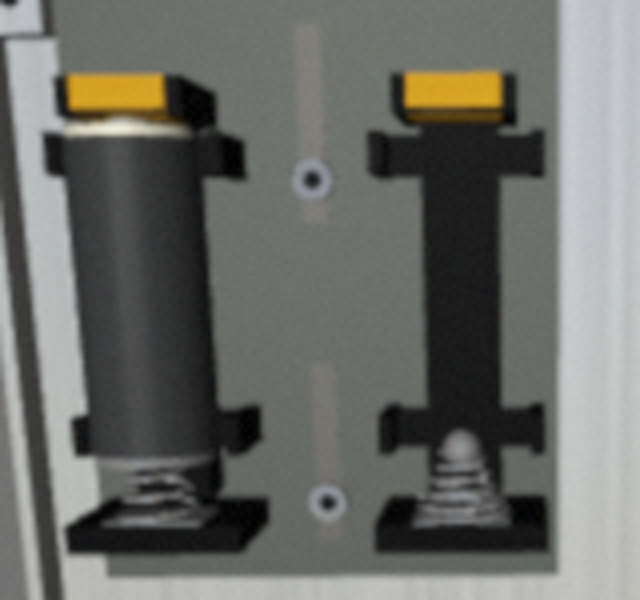

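Run:
```python
from h import *
M=np.load('w2.npy');c=cam('wrist',dict(orientation=M[:,:3],tool_pos=M[:,3]))
R=Rz(-.095)
for n,uv,z in [('plate front top',(263.5,77),47),('dome c',(265.2,161.2),41),('spring tip',(265.2,157.5),42),('wall front top',(265.3,174.5),49),('wall back top',(265.3,182),49),('ears up L',(246,88.5),40),('ears up R',(282,88.5),40),('ears lo L',(249,157),40),('ears lo R',(282.5,157),40),('saddleL',(256.5,120),28),('saddleR',(274.5,120),28),('back edge',(279.5,25),32)]:
    X=ray(uv,z,c);print(n,X.round(1),'in preamp-yaw axes',(R.T@X).round(1))
```

```text
plate front top [571.7 189.   47. ] in preamp-yaw axes [551.2 242.4  47. ]
dome c [507.2 195.3  41. ] in preamp-yaw axes [486.4 242.5  41. ]
spring tip [510.3 194.9  42. ] in preamp-yaw axes [489.6 242.4  42. ]
wall front top [497.5 195.9  49. ] in preamp-yaw axes [476.6 242.2  49. ]
wall back top [491.3 196.6  49. ] in preamp-yaw axes [470.4 242.3  49. ]
ears up L [565.3 204.   40. ] in preamp-yaw axes [543.4 256.7  40. ]
ears up R [562.5 175.8  40. ] in preamp-yaw axes [543.3 228.4  40. ]
ears lo L [511.8 208.4  40. ] in preamp-yaw axes [489.8 256.   40. ]
ears lo R [509.1 180.6  40. ] in preamp-yaw axes [489.7 228.1  40. ]
saddleL [540.5 199.5  28. ] in preamp-yaw axes [519.2 249.9  28. ]
saddleR [539.1 184.4  28. ] in preamp-yaw axes [519.1 234.7  28. ]
back edge [609.1 173.1  32. ] in preamp-yaw axes [589.9 230.1  32. ]
```

Bay fixes from the plate, spring tip and ears agree, at about X'=516.6, Y'=242.3 in the preamp's yaw axes (yaw -0.095). The held cell matches its model with its centre 15 mm behind the TCP. Next I'll tilt it and hover above the bay.

```bash
cat >> h.py <<'E'
YAW=-.095
def tgt(fx,fz,th,y=241.8,X0=516.6,d=15):
    # flat-end centre at (fx,fz) rel. to bay middle, tilt th
    u=np.array([np.cos(th),0,np.sin(th)]);tz=np.array([np.sin(th),0,-np.cos(th)])
    P=np.array([X0+fx,y,41+fz])+32.5*u+d*tz
    return Rz(YAW)@P,pose(YAW,th)
def where(X0=516.6,d=15):
    s=sense();O=np.array(s['orientation']);p=np.array(s['tool_pos'])
    F=Rz(-YAW)@(p-d*O[:,2]-32.5*O[:,0])
    print('t',round(s['time_s'],2),'flat end rel bay',(F-[X0,241.8,41]).round(2),'tilt',np.arcsin(O[2,0]).round(4),'F(yaw axes)',(Rz(-YAW)@s['force']).round(2),'T',s['torque'].round(2),'w',round(s['grip_width'],1))
E
python3 - <<'E'
from h import *
where();go(*tgt(-18,45,.42))
E
```

```text
t 5.1 flat end rel bay [-94.99 -13.09 155.17] tilt 0.0001 F(yaw axes) [ 0.96 -0.33 -0.34] T [ 0.01 -0.   -0.01] w 24.0
t 5.1 pos [473.7 184.5 181.2] F [ 0.93 -0.42 -0.34] w 24.0
shift [ 0.4011 -0.0675  0.4781] turn [ 0.0007  0.5346 -0.0049]
```

Request:
{"api": "move_arm", "payload": {"rows": [[[0.2,-0.06,0.1,0,0.2,0,0],[0.4,-0.068,0.25,0,0.4,-0.005,0],[0.4,-0.068,0.4,0,0.535,-0.005,0],[0.4,-0.068,0.478,0,0.535,-0.005,0],[0.4,-0.068,0.478,0,0.535,-0.005,0],[0.4,-0.068,0.478,0,0.535,-0.005,0],[0.4,-0.068,0.478,0,0.535,-0.005,0],[0.4,-0.068,0.478,0,0.535,-0.005,0]]]}}

```text
time_s: 5.9
tool_pos: [554.9, 192.1, 86.7]
orientation: [[0.908, -0.093, 0.407], [-0.085, -0.996, -0.037], [0.409, -0.001, -0.912]]
force: [0.4, -0.3, -0.5]
grip_width: 24.0
```

Run:
```python
from h import *
where();go(*tgt(-18,1.5,.42))
```

```text
t 5.9 flat end rel bay [-18.23   1.98  46.06] tilt 0.4215 F(yaw axes) [ 0.47 -0.23 -0.47] T [0.08 0.47 0.01] w 24.0
t 5.9 pos [554.9 192.1  86.7] F [ 0.44 -0.28 -0.47] w 24.0
shift [-0.0902  0.0104  0.204 ] turn [-0.0018 -0.0019  0.0018]
```

Request:
{"api": "move_arm", "payload": {"rows": [[[-0.02,0.01,0.05,0,0,0,0],[-0.05,0.01,0.12,0,0,0,0],[-0.075,0.01,0.17,0,0,0,0],[-0.085,0.01,0.19,0,0,0,0],[-0.085,0.01,0.19,0,0,0,0],[-0.085,0.01,0.19,0,0,0,0]]]}}

```text
time_s: 6.5
tool_pos: [554.4, 190.8, 45.0]
orientation: [[0.909, -0.092, 0.407], [-0.084, -0.996, -0.037], [0.409, -0.001, -0.913]]
force: [-0.1, -0.2, -0.6]
grip_width: 24.1
```

Run:
```python
from h import *
where();go(*tgt(-24,1,.42))
s=sense();im=read_camera('wrist')[:,:,::-1];c=cam('wrist',s)
R=Rz(YAW)
for X in [(516.6+34.5,242.3,47),(516.6+28,242.3+14.5,40)]: print(proj(R@np.array(X),c))
cv2.imwrite('pics/w3.png',im)
```

```text
t 6.5 flat end rel bay [-18.59   0.58   4.35] tilt 0.4212 F(yaw axes) [-0.07 -0.16 -0.65] T [-0.01  0.49  0.03] w 24.1
t 6.5 pos [554.4 190.8  45. ] F [-0.09 -0.15 -0.65] w 24.1
shift [-0.0316  0.0034  0.0044] turn [-0.0024 -0.0015  0.0032]
[283.75000915 234.75548286]
[253.43584754 249.16483275]
```

View pics/w3.png

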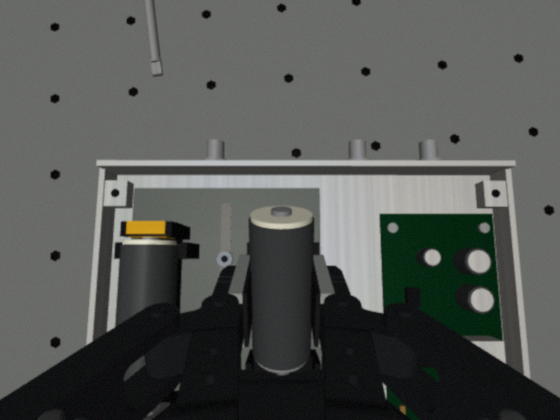

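The plate is hidden behind the held cell, which is still gripped straight and sits clear of the neighbour and the board. Now lowering and feeling for the spring.

Request:
{"api": "move_arm", "payload": {"rows": [[[-0.008,0.004,0.008,0,0,0,0],[-0.016,0.004,0.012,0,0,0,0],[-0.016,0.004,0.013,0,0,0,0],[-0.016,0.004,0.013,0,0,0,0]]]}}

```text
time_s: 6.95
tool_pos: [552.0, 190.0, 40.6]
orientation: [[0.909, -0.092, 0.407], [-0.084, -0.996, -0.037], [0.408, -0.0, -0.913]]
force: [-0.1, 0.6, -0.0]
grip_width: 24.3
```

Run:
```python
from h import *
where();go(*tgt(-26,1,.42));go(*tgt(-30,1,.42))
```

```text
t 6.95 flat end rel bay [-20.9   -0.41   0.05] tilt 0.4206 F(yaw axes) [-0.17  0.59 -0.01] T [ 0.03  0.54 -0.07] w 24.3
t 6.95 pos [552.  190.   40.6] F [-0.11  0.6  -0.01] w 24.3
shift [-0.0214 -0.0016 -0.0146] turn [-0.0018 -0.0008  0.0038]
t 6.95 pos [552.  190.   40.6] F [-0.11  0.6  -0.01] w 24.3
shift [-0.0396 -0.0016 -0.0228] turn [-0.0018 -0.0008  0.0038]
```

Request:
{"api": "move_arm", "payload": {"rows": [[[-0.011,-0.002,-0.008,0,0,0.003,0],[-0.02,-0.002,-0.013,0,0,0.003,0],[-0.02,-0.002,-0.013,0,0,0.003,0],[-0.02,-0.002,-0.013,0,0,0.003,0]]]}}

```text
time_s: 7.35
tool_pos: [547.3, 191.0, 41.5]
orientation: [[0.909, -0.093, 0.407], [-0.086, -0.996, -0.037], [0.408, -0.001, -0.913]]
force: [0.4, -0.0, -0.9]
grip_width: 24.3
```

```bash
python3 -c "
from h import *
where()"
```

```text
t 7.35 flat end rel bay [-25.67   0.22   0.87] tilt 0.4208 F(yaw axes) [ 0.4   0.01 -0.95] T [0.07 0.46 0.02] w 24.3
```

Request:
{"api": "move_arm", "payload": {"rows": [[[-0.009,0,-0.004,0,0,0,0],[-0.014,0,-0.006,0,0,0,0],[-0.014,0,-0.006,0,0,0,0],[-0.014,0,-0.006,0,0,0,0]]]}}

```text
time_s: 7.75
tool_pos: [544.4, 191.1, 41.4]
orientation: [[0.909, -0.094, 0.407], [-0.086, -0.996, -0.037], [0.409, -0.001, -0.913]]
force: [0.7, -0.6, -0.5]
grip_width: 24.0
```

```bash
python3 -c "
from h import *
where()"
```

```text
t 7.75 flat end rel bay [-28.52   0.     0.8 ] tilt 0.4208 F(yaw axes) [ 0.74 -0.5  -0.49] T [-0.03  0.37  0.01] w 24.0
```

Request:
{"api": "move_arm", "payload": {"rows": [[[-0.009,0,-0.004,0,0,0,0],[-0.014,0,-0.006,0,0,0,0],[-0.014,0,-0.006,0,0,0,0],[-0.014,0,-0.006,0,0,0,0]]]}}

```text
time_s: 8.15
tool_pos: [541.6, 191.4, 41.5]
orientation: [[0.909, -0.094, 0.407], [-0.086, -0.996, -0.037], [0.409, -0.001, -0.913]]
force: [3.4, 0.1, -1.1]
grip_width: 24.1
```

```bash
python3 -c "
from h import *
where()
for i in range(4): read_camera('top'); where()"
```

```text
t 8.15 flat end rel bay [-31.4    0.05   0.9 ] tilt 0.4211 F(yaw axes) [ 3.37  0.42 -1.08] T [-0.14 -0.12 -0.04] w 24.1
t 8.2 flat end rel bay [-3.137e+01  1.000e-02  9.000e-01] tilt 0.4211 F(yaw axes) [ 3.94 -0.93 -0.05] T [-0.1  -0.17 -0.04] w 24.2
t 8.25 flat end rel bay [-31.4    0.04   0.87] tilt 0.421 F(yaw axes) [ 3.05  0.39 -0.13] T [-0.12 -0.15 -0.04] w 24.1
t 8.3 flat end rel bay [-3.142e+01  2.000e-02  8.500e-01] tilt 0.421 F(yaw axes) [ 3.01 -0.52 -0.53] T [-0.09 -0.23 -0.04] w 24.2
t 8.35 flat end rel bay [-3.145e+01  3.000e-02  8.400e-01] tilt 0.4209 F(yaw axes) [ 2.75 -0.02 -0.58] T [-0.11 -0.2  -0.04] w 24.4
```

Request:
{"api": "move_arm", "payload": {"rows": [[[-0.006,0,-0.003,0,0,0,0],[-0.014,0,-0.006,0,0,0,0],[-0.014,0,-0.006,0,0,0,0],[-0.014,0,-0.006,0,0,0,0]]]}}

```text
time_s: 8.75
tool_pos: [538.7, 191.7, 41.6]
orientation: [[0.908, -0.094, 0.407], [-0.086, -0.996, -0.037], [0.409, -0.001, -0.912]]
force: [6.5, -1.4, 0.3]
grip_width: 24.1
```

```bash
python3 -c "
from h import *
where()
for i in range(4): read_camera('top'); where()"
```

```text
t 8.75 flat end rel bay [-34.31   0.06   0.98] tilt 0.4215 F(yaw axes) [ 6.58 -0.79  0.32] T [-0.19 -0.68 -0.04] w 24.1
t 8.8 flat end rel bay [-34.3    0.07   0.97] tilt 0.4215 F(yaw axes) [ 5.76 -0.21 -0.21] T [-0.22 -0.68  0.  ] w 24.1
t 8.85 flat end rel bay [-34.31   0.08   0.97] tilt 0.4215 F(yaw axes) [ 6.08 -0.8  -0.34] T [-0.17 -0.66 -0.01] w 24.4
t 8.9 flat end rel bay [-34.28   0.06   0.97] tilt 0.4215 F(yaw axes) [ 4.84 -1.06 -0.28] T [-0.18 -0.7  -0.  ] w 24.0
t 8.95 flat end rel bay [-34.28   0.06   0.98] tilt 0.4215 F(yaw axes) [ 6.34 -0.19 -1.35] T [-0.18 -0.64 -0.03] w 23.8
```

```bash
python3 -c "
from h import *
for f,th in [(-36,.42),(-36,.36),(-36,.3),(-36,.25),(-36,.2)]: go(*tgt(f,1.2,th))"
```

```text
t 8.95 pos [538.7 191.7  41.6] F [ 6.3  -0.79 -1.35] w 23.8
shift [-0.0075  0.0005 -0.0043] turn [-0.0022 -0.0019  0.0003]
t 8.95 pos [538.7 191.7  41.6] F [ 6.3  -0.79 -1.35] w 23.8
shift [-0.0123  0.0005  0.0053] turn [-0.0022 -0.0783  0.0003]
t 8.95 pos [538.7 191.7  41.6] F [ 6.3  -0.79 -1.35] w 23.8
shift [-0.0177  0.0005  0.0146] turn [-0.0022 -0.1547  0.0004]
t 8.95 pos [538.7 191.7  41.6] F [ 6.3  -0.79 -1.35] w 23.8
shift [-0.0226  0.0005  0.0221] turn [-0.0022 -0.2184  0.0005]
t 8.95 pos [538.7 191.7  41.6] F [ 6.3  -0.79 -1.35] w 23.8
shift [-0.0278  0.0005  0.0293] turn [-0.0022 -0.282   0.0005]
```

Request:
{"api": "move_arm", "payload": {"rows": [[[-0.008,0,-0.004,0,-0.002,0,0],[-0.01,0,0.0005,-0.001,-0.04,0,0],[-0.0123,0,0.0053,-0.002,-0.078,0,0],[-0.015,0,0.01,-0.002,-0.117,0,0],[-0.0177,0,0.0146,-0.002,-0.155,0,0],[-0.02,0,0.0184,-0.002,-0.186,0,0],[-0.0226,0,0.0221,-0.002,-0.218,0,0],[-0.0252,0,0.0257,-0.002,-0.25,0,0],[-0.0278,0,0.0293,-0.002,-0.282,0,0],[-0.0278,0,0.0293,-0.002,-0.282,0,0],[-0.0278,0,0.0293,-0.002,-0.282,0,0]]]}}

```text
time_s: 10.05
tool_pos: [536.9, 192.0, 34.2]
orientation: [[0.975, -0.095, 0.199], [-0.093, -0.996, -0.018], [0.2, -0.001, -0.98]]
force: [5.7, -0.4, 0.9]
grip_width: 24.3
```

```bash
python3 -c "
from h import *
where()
for i in range(3): read_camera('top'); where()
for f,th in [(-36,.15),(-36,.1),(-36,.05),(-36,.0)]: go(*tgt(f,1.2,th))"
```

```text
t 10.05 flat end rel bay [-35.21   0.29   1.42] tilt 0.2014 F(yaw axes) [5.72 0.17 0.93] T [-0.09 -1.14  0.  ] w 24.3
t 10.1 flat end rel bay [-35.27   0.26   1.39] tilt 0.2014 F(yaw axes) [ 6.78 -1.06  0.71] T [-0.15 -1.11 -0.02] w 24.1
t 10.15 flat end rel bay [-35.32   0.26   1.41] tilt 0.2014 F(yaw axes) [6.24 0.75 1.6 ] T [-0.12 -1.18 -0.03] w 24.2
t 10.2 flat end rel bay [-35.31   0.32   1.46] tilt 0.2015 F(yaw axes) [ 7.01 -0.52  0.63] T [-0.13 -1.19 -0.04] w 23.8
t 10.2 pos [536.8 192.1  34.3] F [ 6.93 -1.19  0.63] w 23.8
shift [-0.0077  0.0017  0.0089] turn [-0.0009 -0.0656  0.0004]
t 10.2 pos [536.8 192.1  34.3] F [ 6.93 -1.19  0.63] w 23.8
shift [-0.0121  0.0017  0.0167] turn [-0.0009 -0.1293  0.0004]
t 10.2 pos [536.8 192.1  34.3] F [ 6.93 -1.19  0.63] w 23.8
shift [-0.0168  0.0017  0.0243] turn [-0.0008 -0.1929  0.0005]
t 10.2 pos [536.8 192.1  34.3] F [ 6.93 -1.19  0.63] w 23.8
shift [-0.0219  0.0017  0.0316] turn [-0.0008 -0.2566  0.0005]
```

Request:
{"api": "move_arm", "payload": {"rows": [[[-0.004,0.001,-0.0005,0,0,0,0],[-0.006,0.0015,0.005,0,-0.033,0,0],[-0.0077,0.0015,0.0089,0,-0.066,0,0],[-0.01,0.0015,0.0128,0,-0.1,0,0],[-0.0121,0.0015,0.0167,0,-0.13,0,0],[-0.0145,0.0015,0.0205,0,-0.161,0,0],[-0.0168,0.0015,0.0243,0,-0.193,0,0],[-0.0168,0.0015,0.0243,0,-0.193,0,0]]]}}

```text
time_s: 11.0
tool_pos: [535.1, 192.0, 28.9]
orientation: [[0.994, -0.095, 0.05], [-0.095, -0.995, -0.004], [0.05, -0.001, -0.999]]
force: [7.1, -0.6, 0.9]
grip_width: 24.0
```

```bash
python3 -c "
from h import *
where()
for i in range(3): read_camera('top'); where()
for z in (1,0,-1): go(*tgt(-36,z,0))"
```

```text
t 11.0 flat end rel bay [-35.29   0.08   1.25] tilt 0.0501 F(yaw axes) [7.18 0.06 0.91] T [-0.1  -1.36 -0.06] w 24.0
t 11.05 flat end rel bay [-35.46   0.04   1.17] tilt 0.0504 F(yaw axes) [ 6.48 -0.52  0.94] T [-0.13 -1.39 -0.02] w 23.9
t 11.1 flat end rel bay [-35.59   0.04   1.16] tilt 0.0505 F(yaw axes) [ 6.65 -0.72  1.35] T [-0.12 -1.36  0.01] w 24.0
t 11.15 flat end rel bay [-35.63   0.04   1.19] tilt 0.0506 F(yaw axes) [7.32 0.52 1.44] T [-0.17 -1.39 -0.01] w 24.1
t 11.15 pos [534.8 192.   28.9] F [ 7.34 -0.17  1.44] w 24.1
shift [-0.0059  0.0003  0.009 ] turn [-0.0008 -0.0645  0.0002]
t 11.15 pos [534.8 192.   28.9] F [ 7.34 -0.17  1.44] w 24.1
shift [-0.0061  0.0003  0.014 ] turn [-0.0008 -0.0645  0.0002]
t 11.15 pos [534.8 192.   28.9] F [ 7.34 -0.17  1.44] w 24.1
shift [-0.0064  0.0003  0.019 ] turn [-0.0008 -0.0645  0.0002]
```

Going well, with the force steady at about 7 N. Levelling to fz≈1, then lowering a little at a time while I watch the vertical force.

Request:
{"api": "move_arm", "payload": {"rows": [[[-0.003,0,0.003,0,-0.02,0,0],[-0.005,0,0.006,0,-0.042,0,0],[-0.0055,0,0.009,0,-0.064,0,0],[-0.0055,0,0.009,0,-0.064,0,0]]]}}

```text
time_s: 11.55
tool_pos: [534.1, 191.9, 27.0]
orientation: [[0.995, -0.095, 0.0], [-0.095, -0.995, 0.001], [0.0, -0.001, -1.0]]
force: [6.9, -1.3, 1.5]
grip_width: 24.0
```

```bash
python3 -c "
from h import *
where()
for i in range(3): read_camera('top'); where()"
```

```text
t 11.55 flat end rel bay [-35.62  -0.08   0.98] tilt 0.0002 F(yaw axes) [ 6.96 -0.61  1.55] T [-0.15 -1.38  0.03] w 24.0
t 11.6 flat end rel bay [-35.76  -0.1    0.94] tilt 0.0004 F(yaw axes) [7.53 0.76 1.09] T [-0.18 -1.47 -0.01] w 23.8
t 11.65 flat end rel bay [-35.83  -0.08   0.94] tilt 0.0005 F(yaw axes) [ 7.67 -0.34 -0.05] T [-0.26 -1.52 -0.01] w 24.2
t 11.7 flat end rel bay [-35.9   -0.09   0.92] tilt 0.0005 F(yaw axes) [6.73 0.19 0.76] T [-0.21 -1.5  -0.05] w 24.0
```

Request:
{"api": "move_arm", "payload": {"rows": [[[0,0,0.002,0,0,0,0],[0,0,0.005,0,0,0,0],[0,0,0.005,0,0,0,0],[0,0,0.005,0,0,0,0]]]}}

```text
time_s: 12.1
tool_pos: [533.8, 192.1, 26.0]
orientation: [[0.996, -0.095, 0.001], [-0.095, -0.996, 0.001], [0.001, -0.001, -1.0]]
force: [6.8, -0.9, 0.4]
grip_width: 24.3
```

```bash
python3 -c "
from h import *
where()
for i in range(3): read_camera('top'); where()"
```

```text
t 12.1 flat end rel bay [-3.594e+01  5.000e-02 -3.000e-02] tilt 0.0006 F(yaw axes) [ 6.9  -0.23  0.39] T [-0.13 -1.47 -0.05] w 24.3
t 12.15 flat end rel bay [-3.594e+01  5.000e-02 -2.000e-02] tilt 0.0006 F(yaw axes) [ 6.67 -0.43  1.48] T [-0.18 -1.5   0.  ] w 24.2
t 12.2 flat end rel bay [-3.595e+01  3.000e-02 -4.000e-02] tilt 0.0006 F(yaw axes) [7.67 0.2  0.38] T [-0.17 -1.47 -0.06] w 24.2
t 12.25 flat end rel bay [-35.96   0.07  -0.05] tilt 0.0006 F(yaw axes) [ 8.   -0.02  0.04] T [-0.14 -1.5   0.03] w 23.8
```

Request:
{"api": "move_arm", "payload": {"rows": [[[0,0,0.003,0,0,0,0],[0,0,0.005,0,0,0,0],[0,0,0.005,0,0,0,0],[0,0,0.005,0,0,0,0]]]}}

```text
time_s: 12.65
tool_pos: [533.8, 192.1, 25.5]
orientation: [[0.996, -0.095, 0.001], [-0.095, -0.996, 0.001], [0.001, -0.001, -1.0]]
force: [5.1, -1.5, 6.7]
grip_width: 24.0
```

```bash
python3 -c "
from h import *
where()
for i in range(3): read_camera('top'); where()"
```

```text
t 12.65 flat end rel bay [-35.9    0.08  -0.51] tilt 0.0007 F(yaw axes) [ 5.21 -1.02  6.71] T [-0.3  -1.02 -0.02] w 24.0
t 12.7 flat end rel bay [-35.88   0.06  -0.52] tilt 0.0007 F(yaw axes) [ 5.61 -1.05  6.93] T [-0.35 -0.99  0.01] w 24.2
t 12.75 flat end rel bay [-35.91   0.04  -0.54] tilt 0.0006 F(yaw axes) [ 5.18 -0.76  6.13] T [-0.35 -1.03 -0.01] w 24.1
t 12.8 flat end rel bay [-35.92   0.08  -0.53] tilt 0.0007 F(yaw axes) [ 5.01 -2.    6.27] T [-0.38 -1.   -0.01] w 24.0
```

The cell is on the floor, with 6.5 N up at the expected height. I'll ease it forward onto the plate and open part way.

Request:
{"api": "move_arm", "payload": {"rows": [[[0.003,0,-0.001,0,0,0,0],[0.006,0,-0.001,0,0,0,0],[0.006,0,-0.001,0,0,0,0],[0.006,0,-0.001,0,0,0,0]]]}}

```text
time_s: 13.2
tool_pos: [533.9, 192.1, 25.5]
orientation: [[0.996, -0.094, -0.002], [-0.094, -0.996, 0.0], [-0.002, -0.0, -1.0]]
force: [0.4, -1.4, 9.5]
grip_width: 24.3
```

```bash
python3 -c "
from h import *
where()
for i in range(3): read_camera('top'); where()"
```

```text
t 13.2 flat end rel bay [-35.84   0.08  -0.47] tilt -0.0016 F(yaw axes) [ 0.5  -1.34  9.54] T [-0.37  0.01 -0.02] w 24.3
t 13.25 flat end rel bay [-35.85   0.1   -0.46] tilt -0.0016 F(yaw axes) [-0.58 -1.46  9.61] T [-0.37  0.01  0.02] w 24.1
t 13.3 flat end rel bay [-35.84   0.08  -0.48] tilt -0.0016 F(yaw axes) [-0.63 -1.45  8.76] T [-0.38 -0.03  0.03] w 24.3
t 13.35 flat end rel bay [-35.86   0.04  -0.51] tilt -0.0016 F(yaw axes) [ 0.66 -2.32  9.32] T [-0.41 -0.05  0.04] w 24.3
```

Request:
{"api": "move_arm", "payload": {"rows": [[[-0.003,0,-0.002,0,0,0,0],[-0.003,0,-0.002,0,0,0,0]]]}}

```text
time_s: 13.55
tool_pos: [533.8, 192.1, 25.5]
orientation: [[0.996, -0.094, -0.0], [-0.094, -0.996, 0.0], [-0.0, -0.0, -1.0]]
force: [5.1, -1.1, 2.0]
grip_width: 24.2
```

```bash
python3 -c "
from h import *
where()
for i in range(2): read_camera('top'); where()"
```

```text
t 13.55 flat end rel bay [-35.9    0.05  -0.45] tilt -0.0004 F(yaw axes) [ 5.19 -0.6   2.  ] T [-0.13 -1.04 -0.  ] w 24.2
t 13.6 flat end rel bay [-35.9    0.04  -0.44] tilt -0.0004 F(yaw axes) [5.66 0.23 3.4 ] T [-0.18 -0.97  0.04] w 24.1
t 13.65 flat end rel bay [-35.89   0.08  -0.42] tilt -0.0004 F(yaw axes) [ 5.34 -0.02  2.55] T [-0.16 -1.03 -0.01] w 24.5
```

Light loads now. Releasing to about 40 mm.

Request:
{"api": "move_arm", "payload": {"rows": [[[0,0,0,0,0,0,0.32],[0,0,0,0,0,0,0.36],[0,0,0,0,0,0,0.42],[0,0,0,0,0,0,0.45],[0,0,0,0,0,0,0.45]]]}}

```text
time_s: 14.15
tool_pos: [532.6, 191.9, 24.8]
orientation: [[0.996, -0.094, -0.003], [-0.094, -0.996, -0.0], [-0.003, 0.001, -1.0]]
force: [0.7, -0.9, -0.2]
grip_width: 38.5
```

```bash
python3 -c "
from h import *
where()
s=sense();im=read_camera('wrist');cv2.imwrite('pics/w4.png',im[:,:,::-1])
c=cam('wrist',s)"
```

```text
t 14.15 flat end rel bay [-37.06  -0.28  -1.13] tilt -0.0032 F(yaw axes) [ 0.81 -0.81 -0.23] T [ 0.05 -0.02  0.08] w 38.5
```

View pics/w4.png

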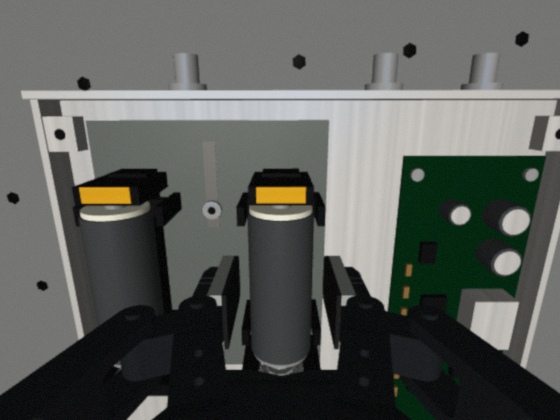

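The cell sits behind the plate like its neighbour, and the fingers are clear on both sides. Retreating straight up and checking from above.

Request:
{"api": "move_arm", "payload": {"rows": [[[0,0,-0.1,0,0,0,0.45],[0,0,-0.25,0,0,0,0.45],[-0.2,0,-0.5,0,0,0,0.45],[-0.32,0,-0.78,0,0,0,0.45],[-0.32,0,-0.78,0,0,0,0.45],[-0.32,0,-0.78,0,0,0,0.45],[-0.32,0,-0.78,0,0,0,0.45]]]}}

```text
time_s: 14.9
tool_pos: [469.7, 197.9, 181.2]
orientation: [[0.996, -0.094, -0.002], [-0.094, -0.996, 0.0], [-0.002, -0.0, -1.0]]
force: [0.6, 1.0, -0.4]
grip_width: 38.4
```

Run:
```python
from h import *
where()
s=sense();im=read_camera('wrist')[:,:,::-1];c=cam('wrist',s);R=Rz(YAW)
a=im[30:230,140:340].copy();cv2.imwrite('pics/w5.png',cv2.resize(a,(600,600),interpolation=cv2.INTER_CUBIC))
for X0 in (516.6,514.6):
  # rims of cell top line, edges when home
  for n,v in [('button-end top',(32.5,0,54)),('flat-end top',(-32.5,0,54)),('L',(0,13,41)),('R',(0,-13,41))]:
    print(X0,n,((proj(R@np.array([X0+v[0],242.3+v[1],v[2]]),c)-[140,30])*3).round(1))
print(s['time_s'])
```

```text
t 14.9 flat end rel bay [-100.29   -0.22  155.26] tilt -0.002 F(yaw axes) [ 0.51  1.08 -0.39] T [-0.02 -0.06 -0.02] w 38.4
516.6 button-end top [425.3 122.6]
516.6 flat-end top [425.  387.6]
516.6 L [376.5 259. ]
516.6 R [473.7 259.1]
514.6 button-end top [425.3 131.4]
514.6 flat-end top [425.  395.1]
514.6 L [376.6 266.8]
514.6 R [473.6 266.8]
14.9
```

View pics/w5.png

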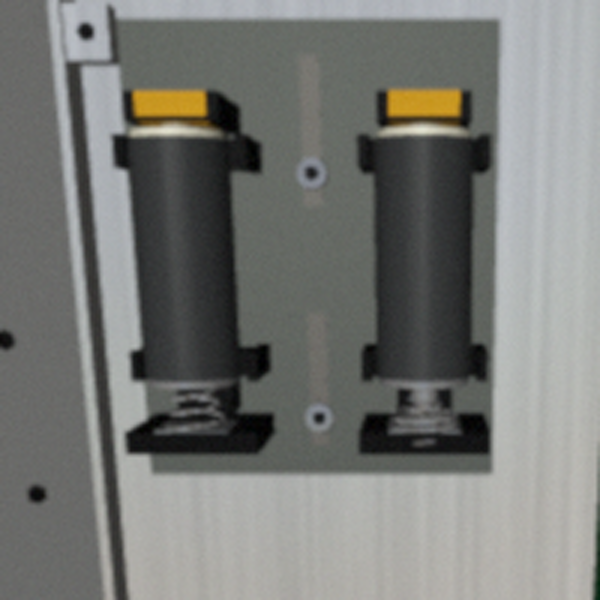

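The new cell matches its neighbour: rim at row 135 and flat end at row 380 for both. Height is hard to judge from above, so I'll touch each end gently with shut fingers to check it is level and home.

```bash
python3 -c "
from h import *
for dx,z in ((17,75),(17,58)): go(Rz(YAW)@np.array([514.6+dx,242.3,z]),pose(YAW))"
```

```text
t 14.95 pos [469.5 197.6 180.3] F [-1.38  0.39 -0.35] w 38.4
shift [ 0.4168 -0.0057  0.5251] turn [0.0012 0.0043 0.0004]
t 14.95 pos [469.5 197.6 180.3] F [-1.38  0.39 -0.35] w 38.4
shift [ 0.4171 -0.0057  0.6101] turn [0.0012 0.0043 0.0004]
```

Request:
{"api": "move_arm", "payload": {"rows": [[[0.2,-0.005,0.1,0,0.003,0,0],[0.417,-0.005,0.3,0,0.003,0,0],[0.417,-0.005,0.5,0,0.003,0,0],[0.417,-0.005,0.58,0,0.003,0,0],[0.417,-0.005,0.6,0,0.003,0,0],[0.417,-0.005,0.605,0,0.003,0,0],[0.417,-0.005,0.605,0,0.003,0,0],[0.417,-0.005,0.605,0,0.003,0,0]]]}}

```text
time_s: 15.75
tool_pos: [553.1, 191.4, 61.2]
orientation: [[0.996, -0.094, 0.002], [-0.094, -0.996, 0.001], [0.002, -0.001, -1.0]]
force: [0.4, 0.0, -0.7]
grip_width: 0.1
```

```bash
python3 -c "
from h import *
go(Rz(YAW)@np.array([514.6+17,242.3,54]),pose(YAW))"
```

```text
t 15.75 pos [553.1 191.4  61.2] F [ 0.42  0.03 -0.71] w 0.1
shift [-0.0042  0.0035  0.0362] turn [-0.001  -0.002   0.0008]
```

Request:
{"api": "move_arm", "payload": {"rows": [[[-0.004,0.0035,0.015,0,0,0,0],[-0.004,0.0035,0.026,0,0,0,0],[-0.004,0.0035,0.026,0,0,0,0],[-0.004,0.0035,0.026,0,0,0,0]]]}}

```text
time_s: 16.15
tool_pos: [551.5, 190.5, 54.8]
orientation: [[0.996, -0.094, -0.0], [-0.094, -0.996, -0.0], [-0.0, 0.0, -1.0]]
force: [-0.2, 0.5, 0.2]
grip_width: 0.1
```

Request:
{"api": "move_arm", "payload": {"rows": [[[0,0,0.003,0,0,0,0],[0,0,0.005,0,0,0,0],[0,0,0.005,0,0,0,0]]]}}

```text
time_s: 16.45
tool_pos: [551.7, 190.5, 54.1]
orientation: [[0.996, -0.094, -0.0], [-0.094, -0.996, -0.0], [-0.0, 0.0, -1.0]]
force: [-2.0, 0.2, 3.6]
grip_width: -0.1
```

The button end's top is at about 54.2 mm against the expected 54, so that end is home. Now the flat end.

Request:
{"api": "move_arm", "payload": {"rows": [[[0,0,-0.03,0,0,0,0],[-0.08,0,-0.03,0,0,0,0],[-0.17,0,-0.03,0,0,0,0],[-0.17,0,-0.02,0,0,0,0],[-0.17,0,-0.006,0,0,0,0],[-0.17,0,-0.004,0,0,0,0],[-0.17,0,-0.004,0,0,0,0]]]}}

```text
time_s: 17.15
tool_pos: [518.1, 193.4, 54.4]
orientation: [[0.995, -0.095, -0.0], [-0.095, -0.995, -0.001], [-0.0, 0.001, -1.0]]
force: [0.4, 0.2, 0.1]
grip_width: -0.2
```

Request:
{"api": "move_arm", "payload": {"rows": [[[0,0,0.002,0,0,0,0],[0,0,0.004,0,0,0,0],[0,0,0.004,0,0,0,0]]]}}

```text
time_s: 17.45
tool_pos: [518.1, 193.5, 54.1]
orientation: [[0.996, -0.095, 0.0], [-0.095, -0.996, -0.0], [0.0, 0.0, -1.0]]
force: [-0.5, -1.2, 4.2]
grip_width: -0.3
```

Both ends top out at about 54.1 mm, so the cell is level and home. Backing off and handing in.

Request:
{"api": "move_arm", "payload": {"rows": [[[0,0,-0.05,0,0,0,0],[0,0,-0.25,0,0,0,0],[0,0,-0.5,0,0,0,0],[0,0,-0.6,0,0,0,0],[0,0,-0.6,0,0,0,0],[0,0,-0.6,0,0,0,0],[0,0,-0.6,0,0,0,0]]]}}

```text
time_s: 18.15
tool_pos: [517.0, 193.4, 172.6]
orientation: [[0.996, -0.094, -0.002], [-0.094, -0.996, -0.001], [-0.002, 0.001, -1.0]]
force: [0.4, 0.3, -0.7]
grip_width: -0.2
```

```bash
python3 -c "
from h import *
where();print(sense()['tool_pos'],np.abs(sense()['joint_vel']).max());print(finish_job())"
```

```text
t 18.15 flat end rel bay [-52.74  -0.25 146.62] tilt -0.002 F(yaw axes) [ 0.35  0.3  -0.67] T [-0.01  0.03 -0.03] w -0.2
[517.00897256 193.38108588 172.55490803] 0.008296464457379511
the job is handed in; nothing more can be done
None
```

The fat cell is in the empty bay, released, and the job was handed in at 18.2 s with the arm clear. The hand-in gave no verdict.

I took the cell from the middle tray slot and pushed its flat end against the spring at a 0.42 rad tilt. I then tipped the button down behind the plate with about 7 N on the spring, and pressed until it met the floor.

- **Height and level:** light touches of about 4 N near each end put the top of the cell at about 54.1 mm both times, against 54 mm expected.
- **Position:** the last wrist picture, taken before the touches, shows it behind the plate and lined up with its neighbour.
- **Disagreement:** the spring was first felt about 2 mm further towards -x than the camera estimate. That is within the slot play, and I went by the feel.
- **Force:** while easing the cell onto the plate, the floor, plate and spring forces together may have come briefly near the 25 N limit. The wrist itself read at most 9.6 N during the insertion. I backed off before letting go, and no failure was reported.
- **Not checked:** I took no final picture of the tray or the other things on the table. The arm did not touch them as far as I know.

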